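# Scoop salvaged chokes into the tilt-out bin

### The job

Put the salvaged ring chokes away: pull the tilt-out bin open to its stop, then use the scoop to take the chokes out of the sorting tray (do not reach into the tray for them with the fingers) and pour them all into the bin's bucket. When every choke is in, push the bin fully shut and leave the scoop lying flat in the empty tray, between its side walls; leave the other things where they are.

Things in the scene. Friction and masses are not known exactly. Their poses are not given: they have to be found in the camera images.
- bin_hinge (a point): Middle of the hinge line of a tilt-out parts bin, at the foot of its open front, 12 mm above the riser board it stands on; x level, pointing into the housing, y along the hinge, z up. Grey housing, fixed: 92 mm deep, 116 wide, 136 high; its roof starts straight above the hinge line.
- bucket (a joint): Tilt in rad of the bin's bucket about the hinge line: 0 shut (front flush with the housing), 0.70 at its stop, leaning out of the front. About 1.5 N at the handle moves it; it stays where it is left.
- bin_handle (a point): Middle of the bucket's handle: a round bar 10 mm thick, 80 mm long, parallel to the hinge line, 30 mm in front of the front panel and 14 mm above its top edge, free for fingers on both sides. Bucket shut: 30 mm in front of the hinge line and 130 mm above it. Axes turn with the bucket.
- bucket_floor (a point): Middle of the bucket's inside floor, 39 mm behind the hinge line; bucket axes: x from front panel to back wall, z up when shut. Inside 65 mm (x) by 96 mm (y); front panel 116 mm high, back wall 62, sides 62 rising to 104 at the panel. Open to the stop, the mouth is 75 mm deep from the panel's top edge (101 mm above the riser) to the housing.
- tray: Aluminium tray fixed on a plywood riser board (its top 92 mm above the bench, the work stands on it), 255 mm long (x) by 94 wide (y), origin at the centre of its underside. Floor 4 mm thick, 86 mm wide inside, side walls 52 mm high (78 over the ramp). No wall at the -x end (floor stops at x = -127 mm); at x = 79 mm the floor turns up into a 35 degree ramp to an end wall 78 mm high.
- scoop_grip (a point): Middle of the upright paddle grip of a loose flat steel scoop (about 0.16 kg), 52 mm above its flat underside; x points to its open front lip, z up. Grip 34 mm long (x), 14 mm thick (y), from 25 mm above to 37 mm below this point. The pan's back wall (34 mm high) is 17 mm ahead, its thin lip (2 mm) 67 mm ahead; pan 78 mm wide, side walls 30 mm high.
- coil0_c (a point): Centre of a loose copper-wound ring choke: a ring 32 mm across and 18 mm high with well-rounded edges, about 40 g, z its axis; it slides on the tray or scoop metal from a slope of about 20 degrees; starts lying flat in the tray. Five to eight of them are present; an absent one reads None.
- coil1_c (a point): Centre of a loose copper-wound ring choke: a ring 32 mm across and 18 mm high with well-rounded edges, about 40 g, z its axis; it slides on the tray or scoop metal from a slope of about 20 degrees; starts lying flat in the tray. Five to eight of them are present; an absent one reads None.
- coil2_c (a point): Centre of a loose copper-wound ring choke: a ring 32 mm across and 18 mm high with well-rounded edges, about 40 g, z its axis; it slides on the tray or scoop metal from a slope of about 20 degrees; starts lying flat in the tray. Five to eight of them are present; an absent one reads None.
- coil3_c (a point): Centre of a loose copper-wound ring choke: a ring 32 mm across and 18 mm high with well-rounded edges, about 40 g, z its axis; it slides on the tray or scoop metal from a slope of about 20 degrees; starts lying flat in the tray. Five to eight of them are present; an absent one reads None.
- coil4_c (a point): Centre of a loose copper-wound ring choke: a ring 32 mm across and 18 mm high with well-rounded edges, about 40 g, z its axis; it slides on the tray or scoop metal from a slope of about 20 degrees; starts lying flat in the tray. Five to eight of them are present; an absent one reads None.
- coil5_c (a point): Centre of a loose copper-wound ring choke: a ring 32 mm across and 18 mm high with well-rounded edges, about 40 g, z its axis; it slides on the tray or scoop metal from a slope of about 20 degrees; starts lying flat in the tray. Five to eight of them are present; an absent one reads None.
- coil6_c (a point): Centre of a loose copper-wound ring choke: a ring 32 mm across and 18 mm high with well-rounded edges, about 40 g, z its axis; it slides on the tray or scoop metal from a slope of about 20 degrees; starts lying flat in the tray. Five to eight of them are present; an absent one reads None.
- coil7_c (a point): Centre of a loose copper-wound ring choke: a ring 32 mm across and 18 mm high with well-rounded edges, about 40 g, z its axis; it slides on the tray or scoop metal from a slope of about 20 degrees; starts lying flat in the tray. Five to eight of them are present; an absent one reads None.
- board: Small blue circuit board 50x70 mm lying on the riser; bystander. Origin at the centre of its underside.
- relay: Orange-brown carton 30x50x20 mm beside the board; bystander. Origin at the centre of its underside.
- tin: Round tin 59 mm wide, 46 mm high; bystander. Origin at the centre of its underside.
- tape: Roll of white tape, 62 mm wide, 20 mm high; bystander. Origin at the centre of its underside.
- carton: Blue carton 45x70x30 mm; bystander. Origin at the centre of its underside.
- marker: Black-capped marker pen 138 mm long; bystander. Origin at the centre of its underside.

How it is judged:
By the outcome, as a careful person would: the job done as asked, in the order asked, and still so for the second after the job is handed in, with the robot touching nothing.
Of coil0, coil1, coil2, coil3, coil4, coil5, coil6, coil7 only 5 to 8 are there at a start; the rules pass over those that are not, and their reading is None.
At some moment in a run one of scoop, coil0, coil1, coil2, coil3, coil4, coil5, coil6, coil7 may be knocked a few centimetres aside while the robot is not near it.
It also fails if it takes over 210 s, if anything falls off the work surface, if the arm or the gripper's body presses on something with over 40 N, if the wrist force passes 120 N, or if a joint passes its speed limit or range.

### The arm

A 7-joint arm with a two-finger parallel gripper is mounted at the origin on a cart in front of the work surface, level with it; the furniture and walls round the work are solid. World frame = base frame: x ahead of the robot, y to its left, z up, the work surface at z = 0. Lengths are in m, angles in rad, forces in N, time in s.
With the tool pointing down it reaches from about 0.4 to 0.85 m from the base axis. Payload 10.4 kg.
Tool frame: the origin (TCP) lies between the finger pads; the fingertips stand ahead of it and the grasp point (between the pads) lies 5 mm behind it (manip.tip_extent is the z of the fingertips in the tool frame, in m); z points along the fingers, y is the line along which they close (so a half turn about z gives the same grasp; the last joint's range is limited). The gripper opens to 85 mm and grips with 20 to 120 N. Pads are 22 mm wide; open, the fingers measure 114 mm over their backs; the gripper's body (76 mm by 85 mm) begins 54 mm behind the grasp point. The pads swing forward as they close: fully open they stand 13 mm farther back than shut.
Start: joints at [-1.299, 0.332, -0.065, 1.46, 0.022, 1.35, -0.088], TCP at [0.182, 0.598, 0.245] pointing down, gripper open.
Joint ranges: [-2.6, 2.6], [-0.5, 2.12], [-1.47, 1.34], [0.16, 2.42], [-1.27, 4.41], [0.06, 2.06], [-2.6, 2.6]. Speed limits (rad/s): [2.22, 2.22, 2.79, 2.79, 3.14, 3.14, 3.14].

### API

Orientations are given as a unit quaternion [x, y, z, w].
In Python, from workcell import status, viewer, manip gives the robot as it stands.
- The arm moves only by the tool play_rows, never from a script. Its argument "plan" is one flat list of numbers, 7 for each row, row after row: the turn, a rotation vector about the tool's x, y, z in degrees, then the shift along the tool's x, y, z in m, then the opening, from 0 (shut) to 1 (fully open). In form: [ax, ay, az, dx, dy, dz, grip, ax, ay, az, dx, dy, dz, grip, ...]. A call has 1 to 20 rows; each row is the pose to reach, as a shift and turn from the pose commanded when the call began, along the tool's axes at that moment; what a row does not reach only later rows make up. A row lasts 1/8 s, in which the tool goes at most 62.5 mm and 10.7 degrees, less where a joint would pass 70% of its speed; a pose out of reach is approached as far as the arm can. A call with a gripper value outside its range is refused whole. The fingers move at their own pace and stop on an object; "squeeze" is the grip in N (left out, the last holds). Time passes only in rows, so rows that repeat a pose let the fingers close. It gives the time, the measured TCP pose, the force, the opening and the grip force at its end, in the units of the state.
- status.get_obs(): the state, without advancing time (a new reading comes with each control period).
- viewer.camera(name): name is "scene" or "top"; returns the picture (480x640x3 uint8, red, green, blue); there is no depth.
- viewer.camera_model(name): a dict with "fx", "fy", "cx", "cy" (pixels), "R" (3x3) and "t" (3): a world point X has camera coordinates R X + t. Camera axes: x right, y down, z forward; pixel columns grow to the right and rows downward; lengths in m; the calibration is good to about 2 mm. A picture is of the moment at which its call begins. camera_model takes no time and is no camera call.
- manip.hand_in(): hands the job in; it is judged then, once.
The state is a dict: "clock": time; "joint_pos": joint angles; "joint_velocities": joint speeds; "tau": joint torques, N m; "position": TCP position; "ee_rot": TCP orientation; "ft_force": force on the tool from outside, world axes, zero at the start; "torque": the same for the moment, N m; "grip_width": opening from 0.0 (shut) to 1.0 (fully open); "grasp_force": force on a finger pad.
Only numpy, scipy, OpenCV 4.12 (cv2) and the standard library are available. Lean on these libraries where they do the work, as an engineer would, in place of code of your own. Each camera call takes 0.05 s, during which the arm holds its last target. There are 200 camera calls.

## Working session

There is one attempt and no reset: what is moved stays moved. The work goes in short steps, Python scripts to look and compute and a tool call to move; the robot and the scene stay as the last step left them, time stands still between calls to the robot, and variables do not carry over. Pictures are saved under pics/ and viewed, at most 14 in all, crops included, and the job is handed in when it is done.

Besides the shell and the picture viewer there is one more tool, called after "Emit:" in YAML: its name, and indented under it one key for each argument. play_rows: Moves the arm, as the interface text tells. Its arguments: {"type":"object","properties":{"plan":{"type":"array","items":{"type":"number"}},"squeeze":{"type":"number"}},"required":["plan"]}

```bash
ls; mkdir -p pics; cat > h.py <<'E'
import numpy as np, cv2
from scipy.spatial.transform import Rotation as R
from workcell import status, viewer, manip
def shot(name,fn,crop=None,scale=1):
    im=viewer.camera(name)[:,:,::-1]
    if crop: im=im[crop[1]:crop[3],crop[0]:crop[2]]
    if scale!=1: im=cv2.resize(im,None,fx=scale,fy=scale,interpolation=cv2.INTER_CUBIC)
    cv2.imwrite('pics/'+fn,im)
def pix2w(name,u,v,z):
    m=viewer.camera_model(name);Rm=np.array(m['R']);t=np.array(m['t'])
    d=Rm.T@np.array([(u-m['cx'])/m['fx'],(v-m['cy'])/m['fy'],1]);c=-Rm.T@t
    return c+d*(z-c[2])/d[2]
def w2pix(name,X):
    m=viewer.camera_model(name);p=np.array(m['R'])@np.array(X)+np.array(m['t'])
    return np.array([m['fx']*p[0]/p[2]+m['cx'],m['fy']*p[1]/p[2]+m['cy']])
E
python3 - <<'E'
from h import *
shot('top','a.png');shot('scene','b.png')
for n in('top','scene'):
    m=viewer.camera_model(n);print(n,m['fx'],m['cx'],m['cy'],-np.array(m['R']).T@np.array(m['t']),np.array(m['R']).round(2).tolist())
o=status.get_obs();print(o['position'],o['ee_rot'],o['clock'],manip.tip_extent,o['grip_width'])
E
```

```text
pics
top 523.7623608361315 316.21546840223203 247.1783130659087 [ 4.17429734e-01 -2.56980646e-04  1.25332096e+00] [[0.0, -1.0, 0.0], [-0.99, -0.0, -0.14], [0.14, -0.0, -0.99]]
scene 564.3066369058685 328.88733485508567 232.98194106290592 [ 0.3811143  -0.92056257  1.29349617] [[0.98, -0.2, 0.01], [-0.15, -0.76, -0.64], [0.14, 0.62, -0.77]]
[0.18148837 0.59771997 0.24456717] [ 1.46830048e-01  9.89161504e-01 -6.73111317e-04 -6.08437658e-05] 0.1 0.014 1.0000219964925274
```

View pics/a.png

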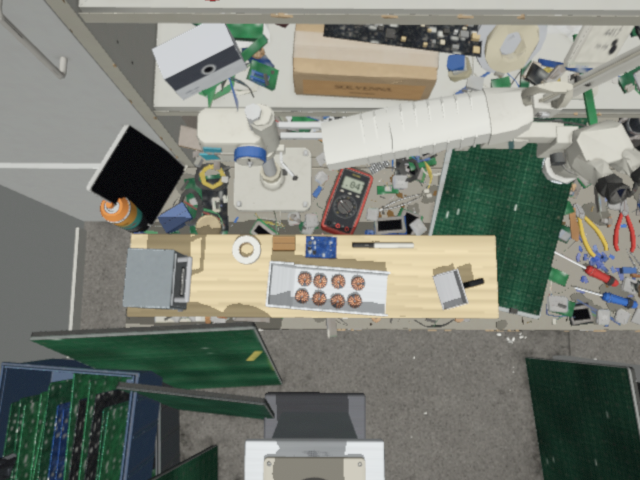

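View pics/b.png

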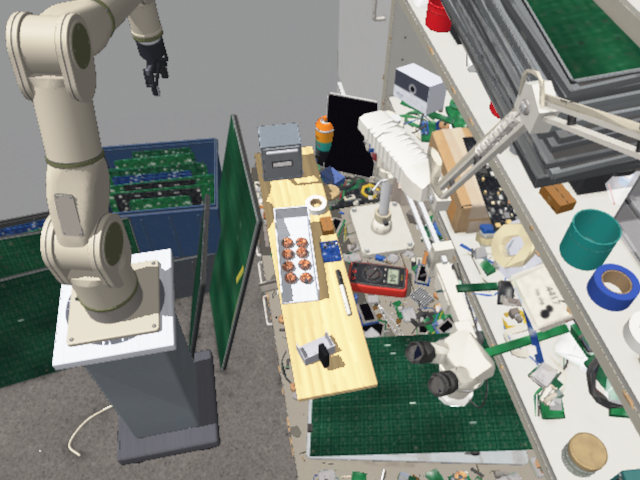

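The top view shows the bin at left (125–190, 250–308) with its front facing right. The tray is at (268–387, 262–313) with 8 chokes, and the scoop is at (450,288) with its grip toward (480,282). I'll zoom in.

```bash
python3 - <<'E'
from h import *
a=cv2.imread('pics/a.png');b=cv2.imread('pics/b.png')
cv2.imwrite('pics/a2.png',cv2.resize(a[225:325,115:315],None,fx=4,fy=4,interpolation=2))
c=cv2.resize(a[225:325,300:500],None,fx=4,fy=4,interpolation=2)
cv2.imwrite('pics/c2.png',np.vstack([cv2.imread('pics/a2.png')[:300],c])[:, :] if 0 else c)
cv2.imwrite('pics/ac.png',np.vstack([cv2.resize(a[228:325,115:315],None,fx=4,fy=3,interpolation=2),cv2.resize(a[228:325,300:500],None,fx=4,fy=3,interpolation=2)]))
cv2.imwrite('pics/b2.png',cv2.resize(b[110:400,200:400],None,fx=2.9,fy=2.06,interpolation=2) if 0 else cv2.resize(b[115:400,210:400],None,fx=2.1,fy=2.1,interpolation=2))
E
```

```text
(no output)
```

View pics/ac.png

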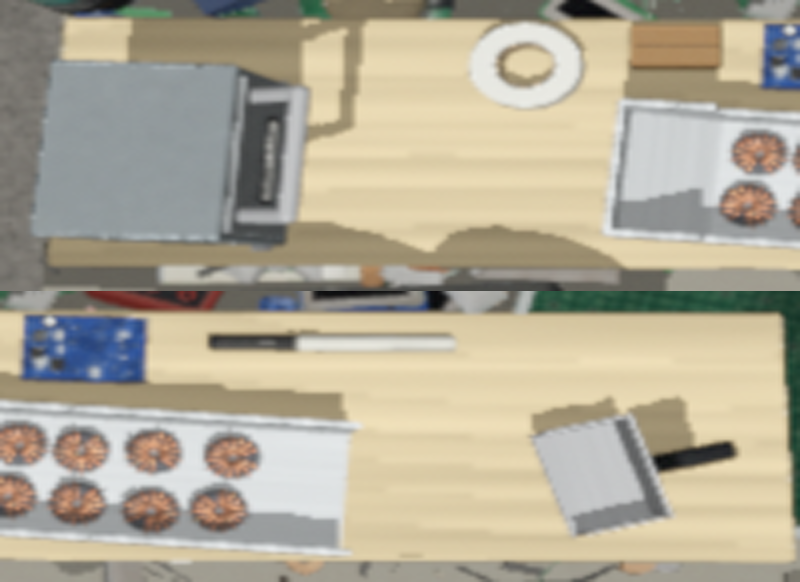

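View pics/b2.png

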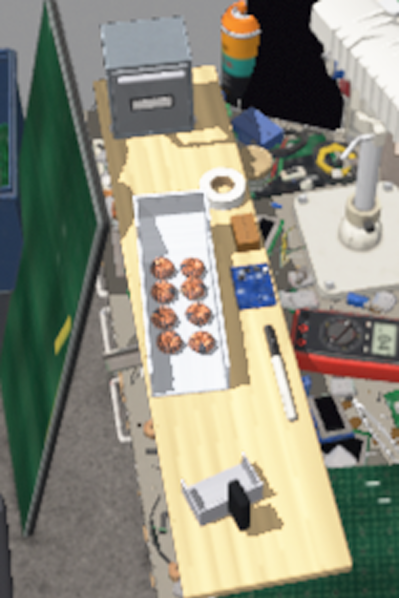

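```bash
cat > m.py <<'E'
from h import *
def tri(u1,u2):
    A=[];b=[]
    rows=[]
    for n,(u,v) in (('top',u1),('scene',u2)):
        m=viewer.camera_model(n);P=np.diag([1,1,1])@np.c_[np.array(m['R']),np.array(m['t'])]
        K=np.array([[m['fx'],0,m['cx']],[0,m['fy'],m['cy']],[0,0,1]]);P=K@P
        rows+= [u*P[2]-P[0],v*P[2]-P[1]]
    s=np.linalg.svd(np.array(rows))[2][-1];return s[:3]/s[3]
def p(u,v,z,n='top'): return pix2w(n,u,v,z)
E
python3 - <<'E'
from m import *
np.set_printoptions(precision=4,suppress=True)
print('tray open far/near',p(389.5,273.3,.144),p(387,315,.144))
print('tray ramp far/near',p(270.5,261.7,.170),p(266.2,306.3,.170))
print('lip',p(433.2,276,.094),p(444.2,309.3,.094));print('back',p(457.5,269.3,.126),p(467.5,303,.126));print('grip',p(473.7,283.3,.169),p(483.7,281,.169))
print('roof',p(174.2,250,.228),p(170,308,.228))
print('handle bar',p(190,257,.234),p(189,302,.234))
print('panel corner',tri((282,383),(259,222)))
print('riser',p(497,236,.092),p(131,236,.092),p(497,318,.092))
for x,y in ((758,152),(748,203),):print('coil',p(115+x/4,228+y/3,.114))
for x,y in ((80,450),(77,500),(153,450),(150,508),(232,455),(218,507),(20,445),(13,493)):print('coil',p(300+x/4,228+(y-291)/3,.114))
E
```

```text
tray open far/near [ 0.5222 -0.1583  0.144 ] [ 0.4343 -0.1516  0.144 ]
tray ramp far/near [0.5432 0.0927 0.17  ] [0.4509 0.1001 0.17  ]
lip [ 0.5212 -0.2624  0.094 ] [ 0.4478 -0.2845  0.094 ]
back [ 0.533  -0.3082  0.126 ] [ 0.4606 -0.327   0.126 ]
grip [ 0.4996 -0.329   0.169 ] [ 0.5044 -0.3499  0.169 ]
roof [0.5591 0.2783 0.228 ] [0.4453 0.2817 0.228 ]
handle bar [0.5445 0.2451 0.234 ] [0.4567 0.2438 0.234 ]
panel corner [0.3589 0.0533 0.1954]
riser [ 0.612 -0.409  0.092] [0.6093 0.4135 0.092 ] [ 0.4292 -0.4005  0.092 ]
coil [0.5127 0.0229 0.114 ]
coil [0.4758 0.0281 0.114 ]
coil [ 0.5077 -0.0109  0.114 ]
coil [ 0.4716 -0.0094  0.114 ]
coil [ 0.5079 -0.0507  0.114 ]
coil [ 0.4659 -0.0489  0.114 ]
coil [ 0.5044 -0.0936  0.114 ]
coil [ 0.4668 -0.0857  0.114 ]
coil [0.5113 0.0218 0.114 ]
coil [0.4765 0.0254 0.114 ]
```

```bash
cat >> h.py <<'E'
np.set_printoptions(precision=4,suppress=True)
def D(*tg):
    """targets: (x,y,z,yaw of tool x deg,pitch nose-up deg) -> rows rel. to present pose"""
    o=status.get_obs();R0=R.from_quat(o['ee_rot']);p0=np.array(o['position'])
    print('t',o['clock'],'p',p0,'yaw',np.degrees(np.arctan2(*R0.as_matrix()[[1,0],0])),'F',np.array(o['ft_force']).round(1),'g',round(o['grip_width'],3),round(o['grasp_force'],1),'q',np.array(o['joint_pos']).round(2))
    for x,y,z,yaw,pit in tg:
        Rt=R.from_euler('z',yaw,degrees=True)*R.from_euler('x',180,degrees=True)*R.from_euler('y',pit,degrees=True)
        print((R0.inv()*Rt).as_rotvec(degrees=True).round(1),R0.inv().apply(np.array([x,y,z])-p0).round(4))
E
python3 - <<'E'
from h import *
D((.1815,.5977,.445,162,0),(.501,.249,.40,178.3,0),(.501,.249,.239,178.3,0))
E
```

```text
t 0.1 p [0.1815 0.5977 0.2446] yaw 163.11346382672286 F [ 0.9 -0.  -0.8] g 1.0 0.0 q [-1.3   0.33 -0.06  1.46  0.02  1.35 -0.09]
[-0.1  0.   1.1] [-0.     -0.0003 -0.2004]
[ -0.1  -0.  -15.2] [-0.407  -0.2411 -0.1551]
[ -0.1  -0.  -15.2] [-0.407  -0.2409  0.0059]
```

Emit:
play_rows:
  plan: [0, 0, 0, 0, 0, -0.1, 0.3, 0, 0, 0, 0, 0, -0.2, 0.3, 0, 0, 0, 0, 0, -0.2, 0.3, 0, 0, -8, -0.1, -0.06, -0.2, 0.3, 0, 0, -15.2, -0.2, -0.12, -0.2, 0.3, 0, 0, -15.2, -0.3, -0.18, -0.18, 0.3, 0, 0, -15.2, -0.407, -0.241, -0.155, 0.3, 0, 0, -15.2, -0.407, -0.241, -0.155, 0.3, 0, 0, -15.2, -0.407, -0.241, -0.155, 0.3, 0, 0, -15.2, -0.407, -0.241, -0.155, 0.3, 0, 0, -15.2, -0.407, -0.241, -0.155, 0.3, 0, 0, -15.2, -0.407, -0.241, -0.155, 0.3, 0, 0, -15.2, -0.407, -0.241, -0.155, 0.3]
  squeeze: 40

```text
clock: 1.72
position: [0.5005, 0.25, 0.4001]
ee_rot: [0.014, 1.0, 0.0, -0.0]
ft_force: [-0.5, 0.1, -0.2]
grip_width: 0.303
grasp_force: 0.0
```

```bash
python3 - <<'E'
from h import *
D((.501,.249,.30,178.3,0),(.501,.249,.239,178.3,0))
shot('top','d.png',(100,200,300,340),4); shot('scene','e.png')
E
```

```text
t 1.725 p [0.5005 0.25   0.4001] yaw 178.35956044853154 F [-0.5  0.1 -0.2] g 0.303 0.0 q [-0.75  0.15  0.23  1.37 -0.03  1.63  1.03]
[ 0.  -0.   0.1] [-0.0006 -0.001   0.1001]
[ 0.  -0.   0.1] [-0.0007 -0.001   0.1611]
```

View pics/e.png

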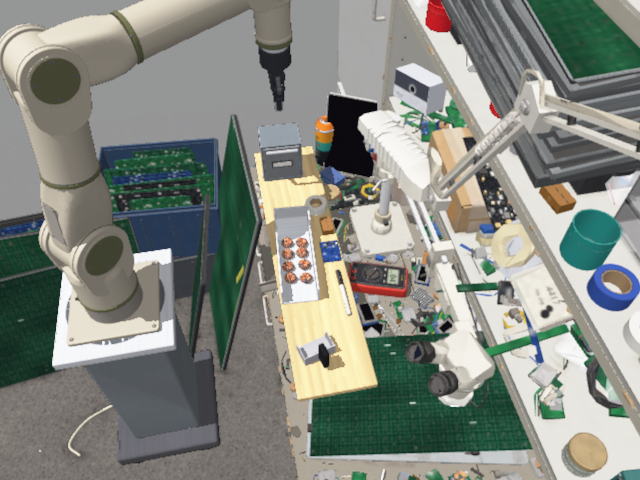

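```bash
python3 - <<'E'
from m import *
print(tri((188.5,257),(296.7,149.3)),tri((187.5,302),(266.2,154)))
for y in(.243,.249,.255):print(w2pix('top',(.501,y,.234)))
E
```

```text
[0.5443 0.2481 0.2339] [0.4579 0.2471 0.232 ]
[190.2412 279.1754]
[187.1598 279.1659]
[184.0783 279.1563]
```

View pics/d.png

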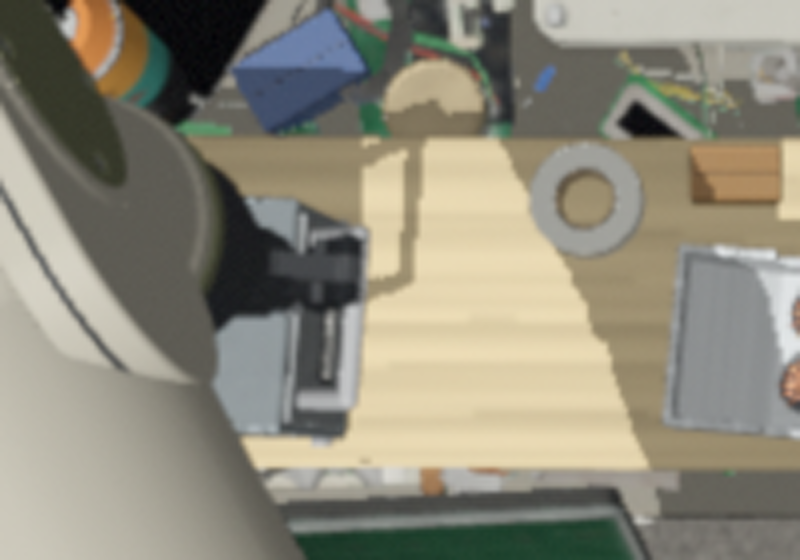

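Emit:
play_rows:
  plan: [0, 0, 0, 0, -0.002, 0.06, 0.27, 0, 0, 0, 0, -0.002, 0.11, 0.27, 0, 0, 0, 0, -0.002, 0.14, 0.27, 0, 0, 0, 0, -0.002, 0.155, 0.27, 0, 0, 0, 0, -0.002, 0.163, 0.27, 0, 0, 0, 0, -0.002, 0.17, 0.27, 0, 0, 0, 0, -0.002, 0.17, 0.27, 0, 0, 0, 0, -0.002, 0.17, 0.0, 0, 0, 0, 0, -0.002, 0.17, 0.0, 0, 0, 0, 0, -0.002, 0.17, 0.0, 0, 0, 0, 0, -0.002, 0.17, 0.0, 0, 0, 0, 0, -0.002, 0.17, 0.0]
  squeeze: 30

```text
clock: 3.32
position: [0.5013, 0.2473, 0.231]
ee_rot: [0.015, 1.0, 0.0, 0.0]
ft_force: [-1.3, -0.2, 5.4]
grip_width: 0.098
grasp_force: 29.5
```

Emit:
play_rows:
  plan: [0, 0, 0, 0, -0.006, 0.0017, 0, 0, 0, 0, 0, -0.0128, 0.0037, 0, 0, 0, 0, 0, -0.019, 0.006, 0, 0, 0, 0, 0, -0.0252, 0.0086, 0, 0, 0, 0, 0, -0.031, 0.0117, 0, 0, 0, 0, 0, -0.0371, 0.0147, 0, 0, 0, 0, 0, -0.0427, 0.0183, 0, 0, 0, 0, 0, -0.0482, 0.022, 0, 0, 0, 0, 0, -0.0534, 0.026, 0, 0, 0, 0, 0, -0.0586, 0.0303, 0, 0, 0, 0, 0, -0.0634, 0.0349, 0, 0, 0, 0, 0, -0.0682, 0.0396, 0, 0, 0, 0, 0, -0.0725, 0.0447, 0, 0, 0, 0, 0, -0.0767, 0.0499, 0, 0, 0, 0, 0, -0.079, 0.0525, 0, 0, 0, 0, 0, -0.0795, 0.053, 0, 0, 0, 0, 0, -0.0795, 0.053, 0]

```text
clock: 5.45
position: [0.499, 0.1739, 0.1827]
ee_rot: [0.012, 1.0, 0.005, 0.002]
ft_force: [-15.6, 15.9, 40.3]
grip_width: 0.105
grasp_force: 33.7
```

```bash
python3 - <<'E'
from h import *
D()
E
```

```text
t 5.45 p [0.499  0.1739 0.1827] yaw 178.5954817215967 F [-15.6  15.9  40.3] g 0.105 33.7 q [-0.66  0.16  0.26  1.82 -0.05  1.16  1.17]
```

Emit:
play_rows:
  plan: [0, 0, 0, 0, 0.001, -0.002, 0.22, 0, 0, 0, 0, 0.001, -0.002, 0.22, 0, 0, 0, 0, 0.001, -0.002, 0.22, 0, 0, 0, 0, 0.001, -0.015, 0.22, 0, 0, 0, 0, 0.001, -0.035, 0.22, 0, 0, 0, 0, 0.001, -0.08, 0.22, 0, 0, 0, 0, 0.001, -0.14, 0.3]

```text
clock: 6.32
position: [0.4977, 0.1671, 0.3168]
ee_rot: [0.015, 1.0, -0.002, -0.002]
ft_force: [1.3, 0.8, -0.1]
grip_width: 0.3
grasp_force: 0.0
```

```bash
python3 - <<'E'
from h import *
D((.502,-.336,.30,106,0),(.502,-.336,.25,106,0))
E
```

```text
t 6.325 p [0.4977 0.1671 0.3168] yaw 178.23546932094567 F [ 1.3  0.8 -0.1] g 0.3 0.0 q [-0.67  0.08  0.27  1.62 -0.02  1.45  1.15]
[-0.3 -0.1 72.2] [-0.0199 -0.5026  0.0184]
[-0.3 -0.1 72.2] [-0.0201 -0.5025  0.0684]
```

Emit:
play_rows:
  plan: [0, 0, 10, 0, -0.05, 0, 0.5, 0, 0, 20, -0.005, -0.11, 0, 0.5, 0, 0, 30, -0.01, -0.17, 0, 0.5, 0, 0, 40, -0.015, -0.23, 0, 0.5, 0, 0, 50, -0.02, -0.29, 0, 0.5, 0, 0, 60, -0.02, -0.35, 0, 0.5, 0, 0, 70, -0.02, -0.41, 0, 0.5, 0, 0, 72, -0.02, -0.46, 0, 0.5, 0, 0, 72, -0.02, -0.5, 0.01, 0.5, 0, 0, 72, -0.02, -0.5025, 0.018, 0.5, 0, 0, 72, -0.02, -0.5025, 0.018, 0.5, 0, 0, 72, -0.02, -0.5025, 0.018, 0.5, 0, 0, 72, -0.02, -0.5025, 0.018, 0.5]

```text
clock: 7.95
position: [0.5042, -0.3333, 0.2997]
ee_rot: [0.599, 0.801, 0.0, 0.0]
ft_force: [0.5, 0.4, -0.1]
grip_width: 0.502
grasp_force: 0.0
```

```bash
python3 - <<'E'
from h import *
D((.502,-.336,.25,106,0),(.502,-.336,.15,106,0))
a=viewer.camera('top')[:,:,::-1];b=viewer.camera('scene')[:,:,::-1]
cv2.imwrite('pics/f.png',np.vstack([cv2.resize(a[230:320,120:320],(800,300)),cv2.resize(a[220:320,400:500],(400,300)) if 0 else cv2.resize(np.hstack([a[225:325,395:505],b[300:400,270:380]]),(660,300))[:, :].copy() if 0 else cv2.resize(np.hstack([a[225:325,390:500],b[300:400,265:375]]),(800,300))]))
E
```

```text
t 7.95 p [ 0.5042 -0.3333  0.2997] yaw 106.39877955470548 F [ 0.5  0.4 -0.1] g 0.502 0.0 q [-0.08  0.31  0.75  1.47 -0.21  1.44  0.96]
[ 0.  -0.   0.4] [-0.002  -0.003   0.0497]
[ 0.  -0.   0.4] [-0.002  -0.003   0.1497]
```

View pics/f.png

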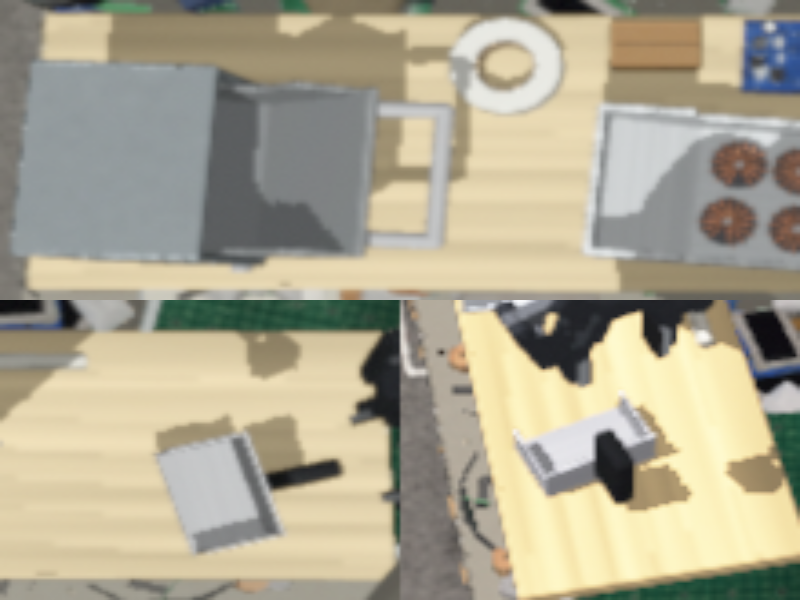

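```bash
python3 - <<'E'
from m import *
s=lambda x,y:(265+(x-400)*.275,300+(y-300)/3)
t=lambda x,y:(390+x*.275,225+(y-300)/3)
print(tri(t(340,467),s(630,466)))
print('lip',tri(t(160,455),s(637,398)),tri(t(195,550),s(517,432)))
# predicted silhouettes of grip for candidates
for c,yaw in (((.502,-.336),106),):
    f=np.array([np.cos(np.radians(yaw)),np.sin(np.radians(yaw))]);l=np.array([-f[1],f[0]])
    for a,b in((17,7),(17,-7),(-17,-7),(-17,7)):
        P=np.r_[np.array(c)+f*a/1e3+l*b/1e3,.169]
        u=w2pix('top',P);v=w2pix('scene',P);print(a,b,(u[0]-390)/.275,(u[1]-225)*3+300,'|',(v[0]-265)/.275+400,(v[1]-300)*3+300)
    for a,b in((67,39),(67,-39)):
        P=np.r_[np.array(c)+f*a/1e3+l*b/1e3,.094]
        u=w2pix('top',P);print('lip',(u[0]-390)/.275,(u[1]-225)*3+300)
E
```

```text
[ 0.5085 -0.351   0.1654]
lip [ 0.5273 -0.2626  0.1041] [ 0.4509 -0.2797  0.1092]
17 7 292.04040558427505 487.91738190463684 | 587.5189901184783 433.31190639108416
17 -7 284.35312124747475 468.41699174327715 | 607.8861498997989 425.57000648189637
-17 -7 340.9232321071718 455.0370706226429 | 633.6475397778283 462.4422275259052
-17 7 348.7005231937432 474.48861886834345 | 613.0550633316337 470.43066434661625
lip 193.6878643884345 555.3653350034233
lip 154.582356092385 453.2532287920501
```

Emit:
play_rows:
  plan: [0, 0, 0, -0.001, -0.002, 0.05, 0.5, 0, 0, 0, -0.001, -0.002, 0.09, 0.5, 0, 0, 0, -0.001, -0.002, 0.12, 0.5, 0, 0, 0, -0.001, -0.002, 0.145, 0.5, 0, 0, 0, -0.001, -0.002, 0.1585, 0.5, 0, 0, 0, -0.001, -0.002, 0.1585, 0.5, 0, 0, 0, -0.001, -0.002, 0.1585, 0.0, 0, 0, 0, -0.001, -0.002, 0.1585, 0.0, 0, 0, 0, -0.001, -0.002, 0.1585, 0.0, 0, 0, 0, -0.001, -0.002, 0.1585, 0.0, 0, 0, 0, -0.001, -0.002, 0.1585, 0.0, 0, 0, 0, -0.001, -0.002, 0.1585, 0.0]
  squeeze: 100

```text
clock: 9.55
position: [0.5027, -0.3361, 0.142]
ee_rot: [0.6, 0.8, 0.0, 0.001]
ft_force: [-0.3, 0.4, 6.0]
grip_width: 0.15
grasp_force: 97.5
```

```bash
python3 - <<'E'
from h import *
D()
E
```

```text
t 9.55 p [ 0.5027 -0.3361  0.142 ] yaw 106.3088422311986 F [-0.3  0.4  6. ] g 0.15 97.5 q [-0.04  0.43  0.7   1.68 -0.3   1.14  1.03]
```

```bash
python3 - <<'E'
from h import *
D((.5027,-.3361,.20,106.3,0),(.4717,-.237,.175,85.6,0))
E
```

```text
t 9.55 p [ 0.5027 -0.3361  0.142 ] yaw 106.3088422311986 F [-0.3  0.4  6. ] g 0.15 97.5 q [-0.04  0.43  0.7   1.68 -0.3   1.14  1.03]
[0.1 0.1 0. ] [-0.0001  0.     -0.058 ]
[ 0.1  0.1 20.7] [ 0.1038 -0.0019 -0.0331]
```

Emit:
play_rows:
  plan: [0, 0, 0, 0, 0, -0.015, 0, 0, 0, 0, 0, 0, -0.033, 0, 0, 0, 7, 0.03, 0, -0.033, 0, 0, 0, 14, 0.06, 0, -0.033, 0, 0, 0, 20.7, 0.09, -0.002, -0.033, 0, 0, 0, 20.7, 0.104, -0.002, -0.033, 0, 0, 0, 20.7, 0.104, -0.002, -0.033, 0, 0, 0, 20.7, 0.104, -0.002, -0.033, 0]

```text
clock: 10.55
position: [0.4713, -0.2375, 0.1742]
ee_rot: [0.734, 0.68, 0.0, 0.0]
ft_force: [0.7, 0.3, -2.0]
grip_width: 0.152
grasp_force: 97.5
```

```bash
python3 - <<'E'
from h import *
D()
a=viewer.camera('top')[:,:,::-1];b=viewer.camera('scene')[:,:,::-1]
cv2.imwrite('pics/g.png',np.vstack([cv2.resize(a[250:325,290:490],(800,300)),cv2.resize(b[250:370,240:400],(400,300))if 0 else cv2.resize(b[260:365,230:370],(800,300*2))[:300] if 0 else np.hstack([cv2.resize(b[270:370,255:388],(400,300)),np.zeros((300,400,3),np.uint8)])]))
E
```

```text
t 10.55 p [ 0.4713 -0.2375  0.1742] yaw 85.63736784776682 F [ 0.7  0.3 -2. ] g 0.152 97.5 q [-0.32  0.2   0.79  1.85 -0.16  1.15  0.45]
```

View pics/g.png

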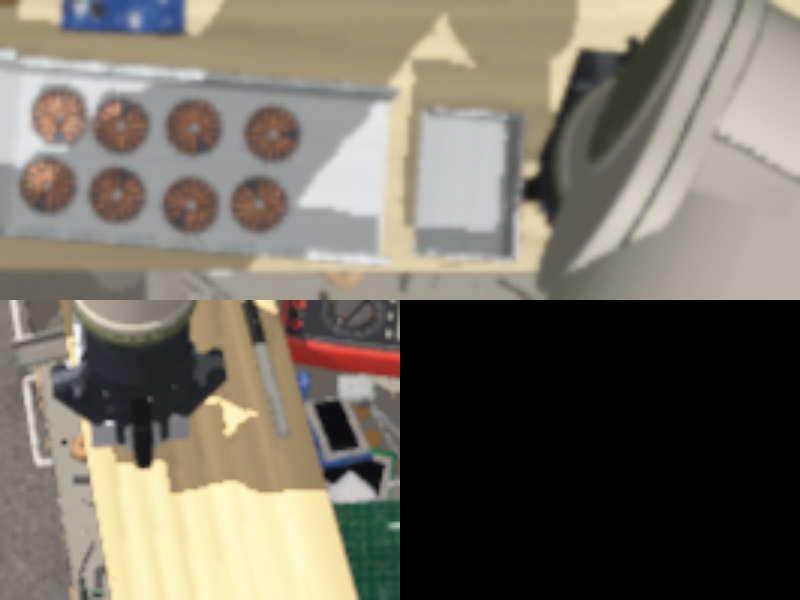

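```bash
python3 - <<'E'
from m import *
q=lambda x,y,z:p(290+x/4,250+y/4,z)
print('lip far/near',q(417,108,.126),q(411,253,.126))
print('walltop far outer,near outer',q(398,90,.144),q(391,263,.144),' far wall thick',q(398,99,.144))
print('wall far left',q(100,66,.144),' near left',q(100,243,.144))
print('lip expected',[np.array([.4713,-.2375])+.067*np.array([.076,.997])+s*.039*np.array([.997,-.076]) for s in(1,-1)])
E
```

```text
lip far/near [ 0.5159 -0.171   0.126 ] [ 0.4383 -0.1664  0.126 ]
walltop far outer,near outer [ 0.5239 -0.1583  0.144 ] [ 0.4327 -0.1531  0.144 ]  far wall thick [ 0.5191 -0.1583  0.144 ]
wall far left [0.5362 0.0001 0.144 ]  near left [ 0.4427 -0.0002  0.144 ]
lip expected [array([ 0.5153, -0.1737]), array([ 0.4375, -0.1677])]
```

Emit:
play_rows:
  plan: [0, 0, 0, 0, 0, 0.012, 0, 0, 0, 0, 0, 0, 0.023, 0, 0, 0, 0, 0.015, 0, 0.023, 0, 0, 0, 0, 0.03, 0, 0.023, 0, 0, 0, 0, 0.04, 0, 0.025, 0, 0, 0, 0, 0.045, 0, 0.027, 0, 0, 0, 0, 0.05, 0, 0.029, 0, 0, 0, 0, 0.05, 0, 0.029, 0]

```text
clock: 11.65
position: [0.4757, -0.1875, 0.1459]
ee_rot: [0.734, 0.679, 0.001, 0.001]
ft_force: [-1.7, -1.0, 9.2]
grip_width: 0.151
grasp_force: 99.0
```

```bash
python3 - <<'E'
from h import *
D()
E
```

```text
t 11.65 p [ 0.4757 -0.1875  0.1459] yaw 85.57165979949528 F [-1.7 -1.   9.2] g 0.151 99.0 q [-0.39  0.19  0.76  1.92 -0.15  1.09  0.34]
```

Emit:
play_rows:
  plan: [0, 0, 0, 0.01, 0, 0, 0, 0, 0, 0, 0.02, 0, 0, 0, 0, 0, 0, 0.03, 0, 0, 0, 0, 0, 0, 0.04, 0, 0, 0, 0, 0, 0, 0.047, 0, 0, 0, 0, 0, 0, 0.054, 0, 0, 0, 0, 0, 0, 0.061, 0, 0, 0, 0, 0, 0, 0.068, 0, 0, 0, 0, 0, 0, 0.075, 0, 0, 0, 0, 0, 0, 0.082, 0, 0, 0, 0, 0, 0, 0.088, 0, 0, 0]

```text
clock: 13.02
position: [0.4827, -0.0999, 0.1459]
ee_rot: [0.734, 0.679, 0.001, 0.001]
ft_force: [-0.4, -4.5, 11.0]
grip_width: 0.151
grasp_force: 99.1
```

```bash
python3 - <<'E'
from h import *
D()
a=viewer.camera('top')[:,:,::-1]
cv2.imwrite('pics/i.png',cv2.resize(a[245:325,250:450],(800,320)))
E
```

```text
t 13.025 p [ 0.4827 -0.0999  0.1459] yaw 85.54027397281844 F [-0.4 -4.5 11. ] g 0.151 99.1 q [-0.53  0.13  0.7   1.96 -0.09  1.08  0.12]
```

View pics/i.png

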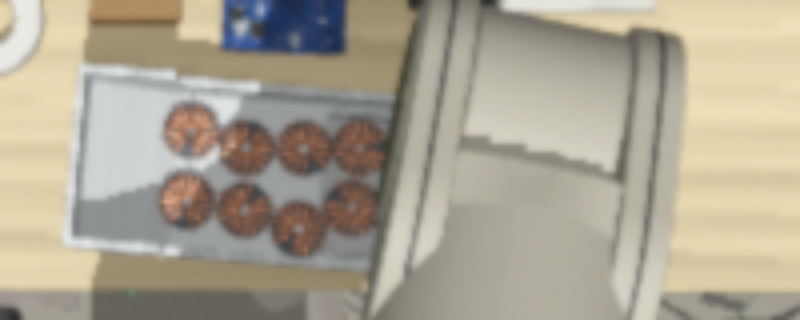

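Emit:
play_rows:
  plan: [0, 0, 0, 0.006, 0, 0, 0, 0, 0, 0, 0.012, 0, 0, 0, 0, 0, 0, 0.018, 0, 0, 0, 0, 0, 0, 0.024, 0, 0, 0, 0, 0, 0, 0.03, 0, 0, 0, 0, 0, 0, 0.036, 0, 0, 0, 0, 0, 0, 0.04, 0, 0, 0, 0, 0, 0, 0.04, 0, 0, 0]

```text
clock: 14.08
position: [0.4858, -0.0597, 0.1459]
ee_rot: [0.734, 0.679, 0.001, 0.001]
ft_force: [-0.2, -1.2, 8.4]
grip_width: 0.152
grasp_force: 99.0
```

```bash
python3 - <<'E'
from h import *
D()
a=viewer.camera('top')[:,:,::-1]
cv2.imwrite('pics/j.png',cv2.resize(a[245:325,250:450],(800,320)))
E
```

```text
t 14.075 p [ 0.4858 -0.0597  0.1459] yaw 85.56242069389947 F [-0.2 -1.2  8.4] g 0.152 99.0 q [-0.59  0.12  0.66  1.97 -0.08  1.08  0.03]
```

View pics/j.png

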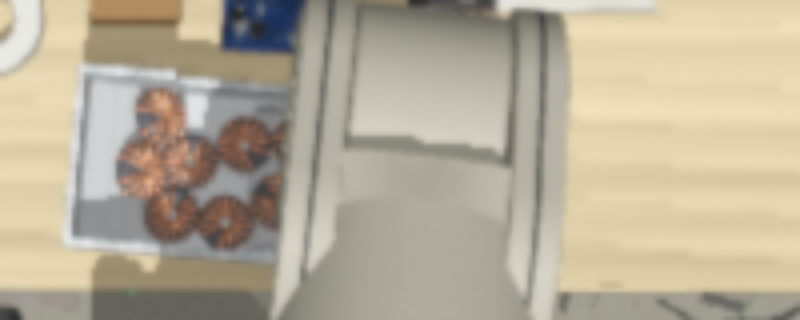

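Emit:
play_rows:
  plan: [0, 0, 0, 0.007, 0, 0, 0, 0, 0, 0, 0.014, 0, 0, 0, 0, 0, 0, 0.021, 0, 0, 0, 0, 0, 0, 0.027, 0, 0, 0, 0, 0, 0, 0.027, 0, 0, 0]

```text
clock: 14.75
position: [0.4879, -0.0328, 0.1459]
ee_rot: [0.734, 0.679, 0.001, 0.001]
ft_force: [-0.2, -2.2, 8.8]
grip_width: 0.153
grasp_force: 99.0
```

```bash
cat >> m.py <<'E'
def coils(z=.114,box=(230,240,420,325)):
    a=viewer.camera('top');h=cv2.cvtColor(a,cv2.COLOR_RGB2HSV)
    m=((h[...,0]<14)&(h[...,1]>90)&(h[...,2]>60)).astype(np.uint8)
    x0,y0,x1,y1=box;k=m[y0:y1,x0:x1];n,_,s,c=cv2.connectedComponentsWithStats(k)
    for i in range(1,n):
        if s[i,4]>12:print('blob',s[i,4],'px',s[i,:4]+[x0,y0,0,0],p(c[i][0]+x0,c[i][1]+y0,z))
E
python3 - <<'E'
from m import *
D();coils()
E
```

```text
t 14.75 p [ 0.4879 -0.0328  0.1459] yaw 85.56603516957705 F [-0.2 -2.2  8.8] g 0.153 99.0 q [-0.62  0.12  0.64  1.97 -0.08  1.08 -0.03]
blob 335 px [276 268  26  38] [0.4931 0.0521 0.114 ]
blob 78 px [274 278  15  12] [0.5006 0.0748 0.114 ]
```

Emit:
play_rows:
  plan: [0, 5, 0, 0.002, 0, -0.002, 0, 0, 10, 0, 0.002, 0, -0.004, 0, 0, 15, 0, 0.002, 0, -0.006, 0, 0, 20, 0, 0.0, 0, -0.008, 0, 0, 25, 0, -0.002, 0, -0.01, 0, 0, 28, 0, -0.004, 0, -0.014, 0, 0, 28, 0, -0.006, 0, -0.02, 0, 0, 28, 0, -0.006, 0, -0.03, 0, 0, 28, 0, -0.006, 0, -0.045, 0, 0, 28, 0, -0.006, 0, -0.065, 0, 0, 28, 0, -0.006, 0, -0.09, 0, 0, 28, 0, -0.006, 0, -0.12, 0, 0, 28, 0, -0.006, 0, -0.12, 0]

```text
clock: 16.42
position: [0.4873, -0.0382, 0.2679]
ee_rot: [0.711, 0.66, 0.179, -0.163]
ft_force: [-0.5, -0.5, -3.8]
grip_width: 0.151
grasp_force: 97.6
```

```bash
python3 - <<'E'
from m import *
D((.501,.14,.30,88,25),(.501,.190,.28,88,25));coils()
a=viewer.camera('top')[:,:,::-1];b=viewer.camera('scene')[:,:,::-1]
cv2.imwrite('pics/k.png',np.vstack([cv2.resize(a[245:325,210:410],(800,320)),cv2.resize(b[150:270,200:520],(800,280))]))
E
```

```text
t 16.425 p [ 0.4873 -0.0382  0.2679] yaw 85.79029992566825 F [-0.5 -0.5 -3.8] g 0.151 97.6 q [-0.37  0.09  0.71  1.81 -0.53  1.42  0.39]
[ 1.3 -3.  -2. ] [0.1728 0.0002 0.0556]
[ 1.3 -3.  -2. ] [ 0.2074 -0.0037  0.0967]
blob 171 px [289 265  27  14] [0.5288 0.0285 0.114 ]
blob 96 px [303 284  12  14] [0.4872 0.0111 0.114 ]
```

View pics/k.png

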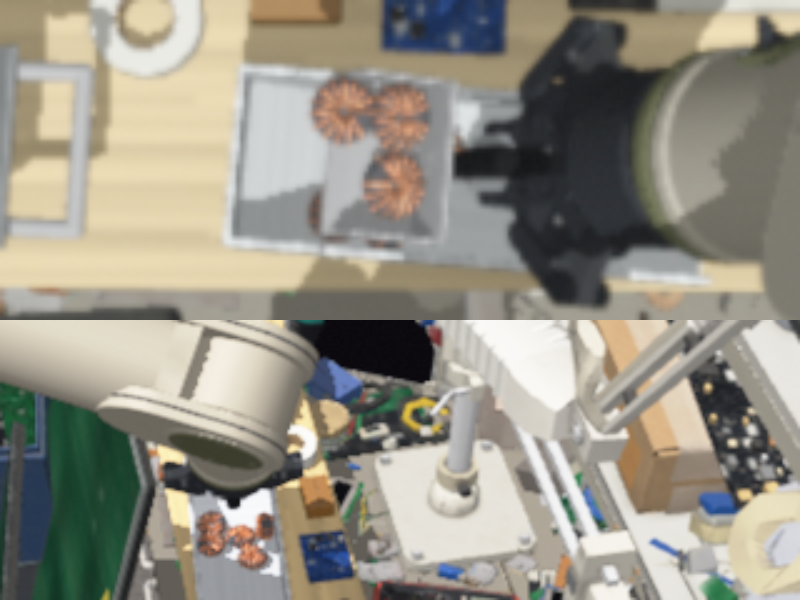

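Emit:
play_rows:
  plan: [0, -1, -1, 0.02, 0, 0.0, 0, 0, -2, -2, 0.05, 0, 0.01, 0, 1, -3, -2, 0.09, 0, 0.025, 0, 1, -3, -2, 0.125, 0, 0.04, 0, 1, -3, -2, 0.155, 0, 0.05, 0, 1, -3, -2, 0.173, 0, 0.055, 0, 1, -3, -2, 0.173, 0, 0.055, 0, 1, -3, -2, 0.173, 0, 0.055, 0]

```text
clock: 17.58
position: [0.5, 0.1386, 0.297]
ee_rot: [0.704, 0.677, 0.156, -0.15]
ft_force: [0.2, -0.3, -2.6]
grip_width: 0.151
grasp_force: 97.5
```

```bash
cat > pour.py <<'E'
from m import *
D((.501,.15,.28,88,12),(.501,.16,.268,88,0),(.501,.182,.275,88,-20),(.501,.2,.28,88,-32),(.501,.213,.285,88,-45),(.501,.229,.289,88,-57),(.501,.14,.30,88,0))
E
python3 pour.py; python3 -c "
from m import *
coils()"
```

```text
t 17.575 p [0.5    0.1386 0.297 ] yaw 87.72771476364956 F [ 0.2 -0.3 -2.6] g 0.151 97.5 q [-0.6   0.01  0.52  1.79 -0.45  1.31 -0.01]
[  0.  -13.   -0.3] [0.0032 0.0006 0.0202]
[  0.  -25.   -0.3] [0.0072 0.0002 0.0353]
[ -0.  -45.   -0.3] [ 0.0301 -0.0007  0.0383]
[ -0.1 -57.   -0.3] [ 0.0485 -0.0014  0.0413]
[ -0.1 -70.   -0.3] [ 0.0624 -0.0019  0.0423]
[ -0.1 -82.   -0.3] [ 0.0786 -0.0026  0.0454]
[  0.  -25.   -0.3] [ 0.0026  0.0009 -0.0021]
```

Emit:
play_rows:
  plan: [0, -6, 0, 0.002, 0, 0.01, 0, 0, -13, 0, 0.003, 0, 0.02, 0, 0, -19, 0, 0.005, 0, 0.028, 0, 0, -25, 0, 0.007, 0, 0.035, 0, 0, -35, 0, 0.019, 0, 0.037, 0, 0, -45, 0, 0.03, -0.001, 0.038, 0, 0, -51, 0, 0.04, -0.001, 0.04, 0, 0, -57, 0, 0.0485, -0.001, 0.041, 0, 0, -63, 0, 0.056, -0.002, 0.042, 0, 0, -70, 0, 0.0625, -0.002, 0.0425, 0, 0, -76, 0, 0.07, -0.002, 0.044, 0, 0, -82, 0, 0.0785, -0.0025, 0.0455, 0, 0, -82, 0, 0.0785, -0.0025, 0.0455, 0, 0, -82, 0, 0.0785, -0.0025, 0.0455, 0, 0, -82, 0, 0.0785, -0.0025, 0.0455, 0, 0, -82, 0, 0.0785, -0.0025, 0.0455, 0]

```text
clock: 19.62
position: [0.5011, 0.2298, 0.2901]
ee_rot: [0.634, 0.609, -0.343, 0.33]
ft_force: [0.1, 0.0, -1.4]
grip_width: 0.153
grasp_force: 97.9
```

```bash
python3 - <<'E'
from m import *
D((.501,.182,.29,88,-20),(.501,.13,.30,88,0),(.4717,-.237,.22,85.7,0))
coils(.12,(150,235,420,325))
a=viewer.camera('top')[:,:,::-1];b=viewer.camera('scene')[:,:,::-1]
cv2.imwrite('pics/l.png',np.vstack([cv2.resize(a[240:320,130:330],(800,320)),cv2.resize(b[130:250,220:540],(800,280))]))
E
```

```text
t 19.625 p [0.5011 0.2298 0.2901] yaw 87.70800334362848 F [ 0.1  0.  -1.4] g 0.153 97.9 q [-1.06  0.62  0.33  1.31  0.51  1.95 -0.74]
[-0.1 36.9 -0.2] [-0.026   0.0018  0.0401]
[-0.1 56.9 -0.2] [-0.0627  0.0038  0.0781]
[ 1.1 56.9  1.9] [-0.1967 -0.0113  0.4299]
blob 29 px [296 273  11   4] [0.5208 0.0307 0.12  ]
blob 43 px [314 276  10  10] [ 0.5062 -0.0088  0.12  ]
blob 50 px [300 279   8  11] [0.4999 0.0256 0.12  ]
blob 71 px [175 287  11  11] [0.4821 0.2908 0.12  ]
blob 132 px [288 293  25  13] [0.4681 0.0284 0.12  ]
```

Emit:
play_rows:
  plan: [0, 8, 0, -0.005, 0, 0.01, 0, 0, 18, 0, -0.012, 0.001, 0.02, 0, 0, 28, 0, -0.02, 0.001, 0.03, 0, 0, 37, 0, -0.026, 0.002, 0.04, 0, 0, 47, 0, -0.045, 0.003, 0.06, 0, 0, 57, 0, -0.063, 0.004, 0.078, 0, 0, 57, 0, -0.063, 0.004, 0.078, 0, 0, 57, 0, -0.063, 0.004, 0.078, 0]

```text
clock: 20.78
position: [0.5008, 0.1306, 0.2999]
ee_rot: [0.72, 0.694, -0.0, 0.0]
ft_force: [-0.2, 0.4, -1.6]
grip_width: 0.153
grasp_force: 97.8
```

```bash
python3 - <<'E'
from m import *
D((.4717,-.237,.22,85.6,0),(.4717,-.237,.151,85.6,0))
coils(.114,(150,235,420,325))
E
```

```text
t 20.775 p [0.5008 0.1306 0.2999] yaw 87.83356845573448 F [-0.2  0.4 -1.6] g 0.153 97.8 q [-0.71  0.06  0.38  1.68 -0.02  1.41 -0.36]
[-0.   0.   2.2] [-0.3684 -0.0152  0.08  ]
[-0.   0.   2.2] [-0.3684 -0.0152  0.149 ]
blob 34 px [295 272  12   5] [0.5216 0.032  0.114 ]
blob 49 px [314 276  10  10] [ 0.5064 -0.0077  0.114 ]
blob 72 px [298 279  12  12] [0.5005 0.0255 0.114 ]
blob 62 px [291 293   9  10] [0.4704 0.0428 0.114 ]
blob 74 px [301 294  11  12] [0.4674 0.0179 0.114 ]
```

Emit:
play_rows:
  plan: [0, 0, 0.5, -0.05, -0.002, 0, 0, 0, 0, 1, -0.11, -0.005, 0, 0, 0, 0, 1.5, -0.17, -0.008, 0, 0, 0, 0, 2, -0.23, -0.01, 0, 0, 0, 0, 2.2, -0.29, -0.012, 0, 0, 0, 0, 2.2, -0.34, -0.0145, 0.0, 0, 0, 0, 2.2, -0.3685, -0.015, 0.02, 0, 0, 0, 2.2, -0.3685, -0.015, 0.07, 0, 0, 0, 2.2, -0.3685, -0.015, 0.11, 0, 0, 0, 2.2, -0.3685, -0.015, 0.135, 0, 0, 0, 2.2, -0.3685, -0.015, 0.149, 0, 0, 0, 2.2, -0.3685, -0.015, 0.149, 0, 0, 0, 2.2, -0.3685, -0.015, 0.149, 0]

```text
clock: 22.45
position: [0.473, -0.237, 0.1517]
ee_rot: [0.733, 0.68, 0.0, 0.001]
ft_force: [-0.4, 0.1, -1.2]
grip_width: 0.151
grasp_force: 97.8
```

```bash
python3 - <<'E'
from m import *
D((.4755,-.1875,.15,85.6,0),(.4755,-.1875,.1455,85.6,0),(.4827,-.0999,.1455,85.6,0),(.4879,-.0328,.1455,85.6,0))
coils(.114,(150,235,420,325))
E
```

```text
t 22.45 p [ 0.473  -0.237   0.1517] yaw 85.68380528388354 F [-0.4  0.1 -1.2] g 0.151 97.8 q [-0.27  0.23  0.74  1.87 -0.17  1.11  0.46]
[0.1 0.  0.1] [ 0.0496 -0.0012  0.0016]
[0.1 0.  0.1] [ 0.0496 -0.0012  0.0061]
[0.1 0.  0.1] [ 0.1374 -0.0006  0.0061]
[0.1 0.  0.1] [ 0.2047 -0.0005  0.0061]
blob 258 px [173 262  19  36] [0.5113 0.2892 0.114 ]
blob 28 px [296 273  11   4] [0.5212 0.0306 0.114 ]
blob 66 px [314 277  10  11] [ 0.5049 -0.0084  0.114 ]
blob 54 px [300 279  10  12] [0.4995 0.025  0.114 ]
blob 62 px [290 293  10  10] [0.4706 0.0432 0.114 ]
blob 72 px [301 294  11  12] [0.4676 0.0179 0.114 ]
```

Emit:
play_rows:
  plan: [0, 0, 0, 0.02, -0.001, 0.001, 0, 0, 0, 0, 0.045, -0.001, 0.002, 0, 0, 0, 0, 0.06, -0.001, 0.0055, 0, 0, 0, 0, 0.075, -0.001, 0.0062, 0, 0, 0, 0, 0.09, -0.001, 0.0062, 0, 0, 0, 0, 0.105, -0.001, 0.0062, 0, 0, 0, 0, 0.12, -0.001, 0.0062, 0, 0, 0, 0, 0.135, -0.001, 0.0062, 0, 0, 0, 0, 0.148, -0.001, 0.0062, 0, 0, 0, 0, 0.16, -0.001, 0.0062, 0, 0, 0, 0, 0.168, -0.001, 0.0062, 0, 0, 0, 0, 0.176, -0.001, 0.0062, 0, 0, 0, 0, 0.184, -0.001, 0.0062, 0, 0, 0, 0, 0.192, -0.001, 0.0062, 0, 0, 0, 0, 0.2, -0.001, 0.0062, 0, 0, 0, 0, 0.205, -0.001, 0.0062, 0, 0, 0, 0, 0.21, -0.001, 0.0062, 0, 0, 0, 0, 0.21, -0.001, 0.0062, 0]

```text
clock: 24.75
position: [0.4885, -0.0279, 0.1459]
ee_rot: [0.734, 0.68, 0.001, 0.001]
ft_force: [0.6, -0.2, 6.6]
grip_width: 0.152
grasp_force: 98.9
```

```bash
python3 - <<'E'
from m import *
D();coils()
E
```

```text
t 24.75 p [ 0.4885 -0.0279  0.1459] yaw 85.6227802717925 F [ 0.6 -0.2  6.6] g 0.152 98.9 q [-0.59  0.12  0.59  1.96 -0.07  1.08 -0.04]
blob 37 px [288 274  11   6] [0.5176 0.0479 0.114 ]
blob 61 px [289 280  10  13] [0.4972 0.0457 0.114 ]
blob 74 px [286 294  12  11] [0.4673 0.0484 0.114 ]
```

Emit:
play_rows:
  plan: [0, 0, 0, 0.005, 0, 0, 0, 0, 0, 0, 0.009, 0, 0, 0, 0, 2.5, 0, 0.012, 0, -0.0015, 0, 0, 5, 0, 0.0155, 0, -0.0025, 0, 0, 7.5, 0, 0.0185, 0, -0.003, 0, 0, 10, 0, 0.0215, 0, -0.0035, 0, 0, 12.5, 0, 0.025, 0, -0.004, 0, 0, 15, 0, 0.029, 0, -0.0045, 0, 0, 20, 0, 0.029, 0, -0.007, 0, 0, 25, 0, 0.027, 0, -0.011, 0, 0, 28, 0, 0.024, 0, -0.016, 0, 0, 28, 0, 0.02, 0, -0.024, 0, 0, 28, 0, 0.015, 0, -0.035, 0, 0, 28, 0, 0.01, 0, -0.05, 0, 0, 28, 0, 0.005, 0, -0.07, 0, 0, 28, 0, 0, 0, -0.095, 0, 0, 28, 0, 0, 0, -0.12, 0, 0, 28, 0, 0, 0, -0.12, 0, 0, 28, 0, 0, 0, -0.12, 0]

```text
clock: 27.18
position: [0.4869, -0.0274, 0.2641]
ee_rot: [0.712, 0.66, 0.177, -0.165]
ft_force: [-0.6, -0.5, -3.7]
grip_width: 0.153
grasp_force: 97.7
```

```bash
python3 - <<'E'
from m import *
D((.501,.1386,.297,88,25));coils()
a=viewer.camera('top')[:,:,::-1];b=viewer.camera('scene')[:,:,::-1]
cv2.imwrite('pics/n.png',np.vstack([cv2.resize(a[240:320,150:350],(800,320)),cv2.resize(b[190:310,230:390],(373,280)).copy() if 0 else cv2.resize(b[150:270,200:520],(800,280))]))
E
```

```text
t 27.175 p [ 0.4869 -0.0274  0.2641] yaw 85.65864793381027 F [-0.6 -0.5 -3.7] g 0.153 97.7 q [-0.35  0.08  0.67  1.82 -0.53  1.41  0.37]
[ 1.  -3.  -2.1] [0.1625 0.0015 0.0492]
blob 267 px [286 265  25  24] [0.5158 0.0333 0.114 ]
```

View pics/n.png

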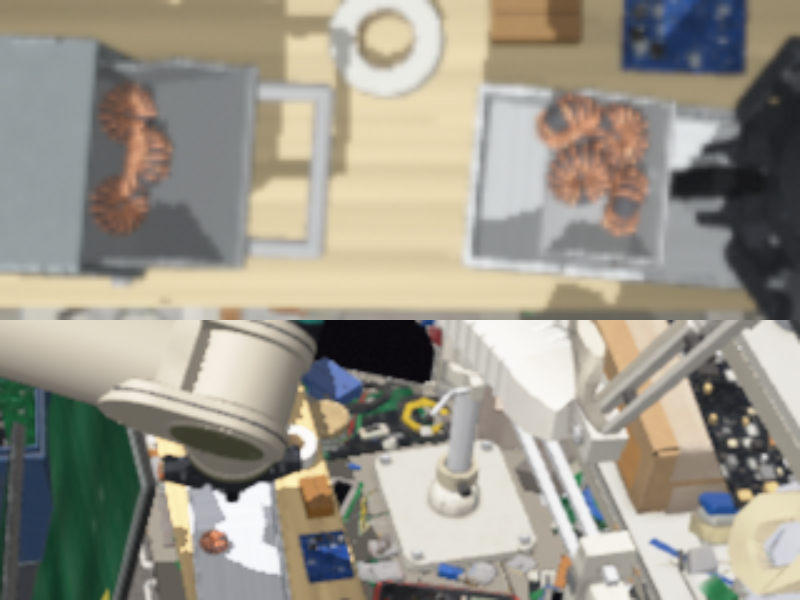

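Emit:
play_rows:
  plan: [0, 0, 0, 0.01, 0, 0.0, 0, 0, 0, -1, 0.025, 0, 0.003, 0, 0, 0, -2, 0.045, 0, 0.008, 0, 0, 0, -2, 0.065, 0, 0.015, 0, 0, 0, -2, 0.085, 0, 0.022, 0, 0, 0, -2, 0.105, 0, 0.03, 0, 0, 0, -2, 0.125, 0.001, 0.037, 0, 0, 0, -2, 0.145, 0.001, 0.044, 0, 0, -3, -2, 0.157, 0.001, 0.048, 0, 1, -3, -2, 0.1625, 0.0015, 0.049, 0, 1, -3, -2, 0.1625, 0.0015, 0.049, 0]

```text
clock: 28.7
position: [0.5013, 0.1389, 0.2976]
ee_rot: [0.702, 0.678, 0.156, -0.151]
ft_force: [-0.6, 0.2, -3.9]
grip_width: 0.151
grasp_force: 97.6
```

```bash
python3 pour.py; python3 -c "
from m import *
coils(.114,(150,235,420,325))"
```

```text
t 28.7 p [0.5013 0.1389 0.2976] yaw 87.9470884429844 F [-0.6  0.2 -3.9] g 0.151 97.6 q [-0.56  0.02  0.48  1.78 -0.46  1.32 -0.  ]
[ -0.  -13.1  -0. ] [ 0.0026 -0.0007  0.0206]
[ -0.  -25.1  -0. ] [ 0.0065 -0.001   0.0358]
[ -0.  -45.1  -0. ] [ 0.0294 -0.0018  0.0387]
[ -0.  -57.1  -0. ] [ 0.0478 -0.0025  0.0418]
[ -0.  -70.1  -0. ] [ 0.0617 -0.0029  0.0428]
[ -0.  -82.1  -0. ] [ 0.0779 -0.0035  0.0459]
[ -0.  -25.1  -0. ] [ 0.002  -0.0003 -0.0017]
blob 84 px [194 257  15  12] [0.545  0.2479 0.114 ]
blob 258 px [197 258  26  32] [0.5261 0.2238 0.114 ]
blob 257 px [173 262  19  36] [0.5111 0.2894 0.114 ]
```

Emit:
play_rows:
  plan: [0, -6, 0, 0.002, 0, 0.01, 0, 0, -13, 0, 0.003, -0.001, 0.02, 0, 0, -19, 0, 0.005, -0.001, 0.028, 0, 0, -25, 0, 0.0065, -0.001, 0.035, 0, 0, -35, 0, 0.019, -0.0015, 0.037, 0, 0, -45, 0, 0.03, -0.002, 0.038, 0, 0, -51, 0, 0.04, -0.002, 0.04, 0, 0, -57, 0, 0.048, -0.0025, 0.041, 0, 0, -63, 0, 0.056, -0.003, 0.042, 0, 0, -70, 0, 0.062, -0.003, 0.0425, 0, 0, -76, 0, 0.07, -0.003, 0.044, 0, 0, -82, 0, 0.078, -0.0035, 0.0455, 0, 0, -82, 0, 0.078, -0.0035, 0.0455, 0, 0, -82, 0, 0.078, -0.0035, 0.0455, 0, 0, -82, 0, 0.078, -0.0035, 0.0455, 0, 0, -82, 0, 0.078, -0.0035, 0.0455, 0]

```text
clock: 30.75
position: [0.5014, 0.2277, 0.29]
ee_rot: [0.634, 0.61, -0.343, 0.331]
ft_force: [0.6, -0.5, -1.7]
grip_width: 0.149
grasp_force: 98.0
```

Emit:
play_rows:
  plan: [0, 8, 0, -0.005, 0, 0.01, 0, 0, 18, 0, -0.012, 0.001, 0.02, 0, 0, 28, 0, -0.02, 0.001, 0.03, 0, 0, 37, 0, -0.026, 0.002, 0.04, 0, 0, 47, 0, -0.045, 0.003, 0.06, 0, 0, 57, 0, -0.063, 0.004, 0.078, 0, 0, 57, 0, -0.063, 0.004, 0.078, 0, 0, 57, 0, -0.063, 0.004, 0.078, 0]

```text
clock: 31.75
position: [0.5012, 0.1284, 0.3]
ee_rot: [0.72, 0.694, 0.0, 0.0]
ft_force: [-0.1, 0.5, -1.6]
grip_width: 0.148
grasp_force: 97.9
```

```bash
python3 - <<'E'
from m import *
D((.4717,-.237,.22,85.6,0),(.4717,-.237,.151,85.6,0))
coils(.114,(150,235,420,325))
E
```

```text
t 31.75 p [0.5012 0.1284 0.3   ] yaw 87.84778562250871 F [-0.1  0.5 -1.6] g 0.148 97.9 q [-0.67  0.06  0.35  1.67 -0.02  1.41 -0.36]
[ 0.  -0.   2.2] [-0.3662 -0.0158  0.08  ]
[ 0.  -0.   2.2] [-0.3662 -0.0158  0.149 ]
blob 67 px [300 294  10  11] [0.4685 0.0228 0.114 ]
```

Emit:
play_rows:
  plan: [0, 0, 0.5, -0.05, -0.002, 0, 0, 0, 0, 1, -0.11, -0.005, 0, 0, 0, 0, 1.5, -0.17, -0.008, 0, 0, 0, 0, 2, -0.23, -0.01, 0, 0, 0, 0, 2.2, -0.29, -0.012, 0, 0, 0, 0, 2.2, -0.34, -0.0145, 0.0, 0, 0, 0, 2.2, -0.366, -0.0155, 0.02, 0, 0, 0, 2.2, -0.366, -0.0155, 0.07, 0, 0, 0, 2.2, -0.366, -0.0155, 0.11, 0, 0, 0, 2.2, -0.366, -0.0155, 0.135, 0, 0, 0, 2.2, -0.366, -0.0155, 0.149, 0, 0, 0, 2.2, -0.366, -0.0155, 0.149, 0, 0, 0, 2.2, -0.366, -0.0155, 0.149, 0]

```text
clock: 33.42
position: [0.4732, -0.2366, 0.1516]
ee_rot: [0.733, 0.68, 0.0, 0.001]
ft_force: [-1.0, 0.3, -1.9]
grip_width: 0.153
grasp_force: 97.8
```

```bash
python3 - <<'E'
from m import *
D((.4755,-.1875,.15,85.6,0),(.4755,-.1875,.1455,85.6,0),(.4827,-.0999,.1455,85.6,0),(.4879,-.0328,.1455,85.6,0))
coils(.114,(150,235,420,325))
E
```

```text
t 33.425 p [ 0.4732 -0.2366  0.1516] yaw 85.71849299173638 F [-1.   0.3 -1.9] g 0.153 97.8 q [-0.24  0.22  0.7   1.86 -0.16  1.11  0.45]
[0.1 0.  0.1] [ 0.0492 -0.0014  0.0016]
[0.1 0.  0.1] [ 0.0492 -0.0014  0.0061]
[0.1 0.  0.1] [ 0.1371 -0.0007  0.006 ]
[0.1 0.  0.1] [ 0.2044 -0.0005  0.006 ]
blob 434 px [173 259  24  45] [0.5077 0.2887 0.114 ]
blob 65 px [300 294  10  11] [0.4684 0.023  0.114 ]
```

Emit:
play_rows:
  plan: [0, 0, 0, 0.02, -0.001, 0.001, 0, 0, 0, 0, 0.045, -0.001, 0.002, 0, 0, 0, 0, 0.06, -0.001, 0.0055, 0, 0, 0, 0, 0.075, -0.001, 0.0062, 0, 0, 0, 0, 0.09, -0.001, 0.0062, 0, 0, 0, 0, 0.105, -0.001, 0.0062, 0, 0, 0, 0, 0.12, -0.001, 0.0062, 0, 0, 0, 0, 0.135, -0.001, 0.0062, 0, 0, 0, 0, 0.148, -0.001, 0.0062, 0, 0, 0, 0, 0.16, -0.001, 0.0062, 0, 0, 0, 0, 0.168, -0.001, 0.0062, 0, 0, 0, 0, 0.176, -0.001, 0.0062, 0, 0, 0, 0, 0.184, -0.001, 0.0062, 0, 0, 0, 0, 0.192, -0.001, 0.0062, 0, 0, 0, 0, 0.2, -0.001, 0.0062, 0, 0, 0, 0, 0.207, -0.001, 0.0062, 0, 0, 0, 0, 0.215, -0.001, 0.0062, 0, 0, 0, 0, 0.215, -0.001, 0.0062, 0]

```text
clock: 35.72
position: [0.4889, -0.0217, 0.1459]
ee_rot: [0.733, 0.68, 0.001, 0.001]
ft_force: [0.2, 1.0, 6.0]
grip_width: 0.152
grasp_force: 99.0
```

```bash
python3 - <<'E'
from m import *
D();coils()
E
```

```text
t 35.725 p [ 0.4889 -0.0217  0.1459] yaw 85.69871900872803 F [0.2 1.  6. ] g 0.152 99.0 q [-0.56  0.11  0.55  1.96 -0.07  1.08 -0.06]
blob 56 px [287 291   8  12] [0.4728 0.0524 0.114 ]
```

Emit:
play_rows:
  plan: [0, 0, 0, 0.003, 0, 0, 0, 0, 2.5, 0, 0.006, 0, -0.0015, 0, 0, 5, 0, 0.0095, 0, -0.0025, 0, 0, 7.5, 0, 0.0125, 0, -0.003, 0, 0, 10, 0, 0.0155, 0, -0.0035, 0, 0, 12.5, 0, 0.019, 0, -0.004, 0, 0, 15, 0, 0.023, 0, -0.0045, 0, 0, 20, 0, 0.023, 0, -0.007, 0, 0, 25, 0, 0.021, 0, -0.011, 0, 0, 28, 0, 0.018, 0, -0.016, 0, 0, 28, 0, 0.014, 0, -0.024, 0, 0, 28, 0, 0.009, 0, -0.035, 0, 0, 28, 0, 0.004, 0, -0.05, 0, 0, 28, 0, -0.001, 0, -0.07, 0, 0, 28, 0, -0.006, 0, -0.095, 0, 0, 28, 0, -0.006, 0, -0.12, 0, 0, 28, 0, -0.006, 0, -0.12, 0, 0, 28, 0, -0.006, 0, -0.12, 0]

```text
clock: 38.02
position: [0.4869, -0.028, 0.2642]
ee_rot: [0.711, 0.66, 0.177, -0.165]
ft_force: [0.9, -0.1, -2.6]
grip_width: 0.153
grasp_force: 98.0
```

```bash
python3 - <<'E'
from m import *
D((.501,.1386,.297,88,25));coils();print(w2pix('top',(.47,.02,.24)),w2pix('top',(.47,.045,.115)))
E
```

```text
t 38.025 p [ 0.4869 -0.028   0.2642] yaw 85.69511513709935 F [ 0.9 -0.1 -2.6] g 0.153 98.0 q [-0.31  0.08  0.63  1.82 -0.53  1.41  0.37]
[ 1.  -3.  -2.1] [0.1631 0.0015 0.0495]
blob 95 px [296 288  14  14] [0.4778 0.0246 0.114 ]
[304.5599 295.3224] [294.149  298.2944]
```

Emit:
play_rows:
  plan: [0, 0, 0, 0.015, 0, 0.0, 0, 0, 0, -1, 0.04, 0, 0.008, 0, 0, 0, -2, 0.07, 0, 0.018, 0, 0, 0, -2, 0.1, 0, 0.029, 0, 0, 0, -2, 0.13, 0.001, 0.039, 0, 0, -3, -2, 0.155, 0.001, 0.048, 0, 1, -3, -2, 0.163, 0.0015, 0.0495, 0, 1, -3, -2, 0.163, 0.0015, 0.0495, 0, 1, -3, -2, 0.163, 0.0015, 0.0495, 0]

```text
clock: 39.2
position: [0.5013, 0.1373, 0.2969]
ee_rot: [0.703, 0.677, 0.156, -0.15]
ft_force: [1.0, -0.9, -2.0]
grip_width: 0.15
grasp_force: 97.8
```

```bash
python3 pour.py; python3 -c "
from m import *
coils(.114,(150,235,420,325))"
```

```text
t 39.2 p [0.5013 0.1373 0.2969] yaw 87.79682276560123 F [ 1.  -0.9 -2. ] g 0.15 97.8 q [-0.52  0.02  0.44  1.78 -0.46  1.32 -0.01]
[  0.  -13.   -0.2] [ 0.0043 -0.0008  0.0207]
[  0.  -25.   -0.2] [ 0.0083 -0.0012  0.0358]
[ -0.  -45.   -0.2] [ 0.0312 -0.002   0.0387]
[ -0.1 -57.   -0.2] [ 0.0496 -0.0027  0.0418]
[ -0.1 -70.   -0.2] [ 0.0635 -0.0032  0.0427]
[ -0.1 -82.   -0.2] [ 0.0797 -0.0038  0.0459]
[  0.  -25.   -0.2] [ 0.0037 -0.0004 -0.0017]
blob 289 px [173 259  23  29] [0.5229 0.2887 0.114 ]
blob 107 px [209 280  13  14] [0.4938 0.2177 0.114 ]
blob 140 px [174 289  18  15] [0.4753 0.2878 0.114 ]
```

Emit:
play_rows:
  plan: [0, -6, 0, 0.003, 0, 0.01, 0, 0, -13, 0, 0.004, -0.001, 0.02, 0, 0, -19, 0, 0.006, -0.001, 0.028, 0, 0, -25, 0, 0.008, -0.001, 0.035, 0, 0, -35, 0, 0.02, -0.0015, 0.037, 0, 0, -45, 0, 0.031, -0.002, 0.038, 0, 0, -51, 0, 0.041, -0.002, 0.04, 0, 0, -57, 0, 0.0495, -0.0025, 0.041, 0, 0, -63, 0, 0.057, -0.003, 0.042, 0, 0, -70, 0, 0.0635, -0.003, 0.0425, 0, 0, -76, 0, 0.071, -0.0035, 0.044, 0, 0, -82, 0, 0.08, -0.004, 0.0455, 0, 0, -82, 0, 0.08, -0.004, 0.0455, 0, 0, -82, 0, 0.08, -0.004, 0.0455, 0, 0, -82, 0, 0.08, -0.004, 0.0455, 0, 0, -82, 0, 0.08, -0.004, 0.0455, 0]

```text
clock: 41.25
position: [0.5008, 0.2295, 0.2906]
ee_rot: [0.633, 0.61, -0.343, 0.331]
ft_force: [0.7, 0.3, -1.8]
grip_width: 0.147
grasp_force: 98.0
```

Emit:
play_rows:
  plan: [0, 8, 0, -0.005, 0, 0.01, 0, 0, 18, 0, -0.012, 0.001, 0.02, 0, 0, 28, 0, -0.02, 0.001, 0.03, 0, 0, 37, 0, -0.026, 0.002, 0.04, 0, 0, 47, 0, -0.045, 0.003, 0.06, 0, 0, 57, 0, -0.063, 0.004, 0.078, 0, 0, 57, 0, -0.063, 0.004, 0.078, 0, 0, 57, 0, -0.063, 0.004, 0.078, 0]

```text
clock: 42.25
position: [0.5007, 0.1302, 0.3006]
ee_rot: [0.72, 0.694, 0.0, 0.0]
ft_force: [-0.5, -0.1, -1.5]
grip_width: 0.152
grasp_force: 97.9
```

```bash
python3 - <<'E'
from m import *
D((.4717,-.237,.22,85.6,0),(.4717,-.237,.151,85.6,0),(.4845,-.07,.26,85.6,0),(.4845,-.07,.1475,85.6,0))
coils(.114,(100,220,500,340))
E
```

```text
t 42.25 p [0.5007 0.1302 0.3006] yaw 87.8767855536518 F [-0.5 -0.1 -1.5] g 0.152 97.9 q [-0.63  0.06  0.31  1.67 -0.02  1.41 -0.36]
[ 0.  -0.   2.3] [-0.368  -0.0154  0.0806]
[ 0.  -0.   2.3] [-0.368  -0.0155  0.1496]
[ 0.  -0.   2.3] [-0.2006 -0.0088  0.0406]
[ 0.  -0.   2.3] [-0.2006 -0.0089  0.1531]
blob 255 px [321 220  38  15] [ 0.624  -0.0506  0.114 ]
```

Emit:
play_rows:
  plan: [0, 0, 0.5, -0.05, -0.002, 0, 0, 0, 0, 1, -0.11, -0.005, 0, 0, 0, 0, 1.5, -0.17, -0.008, 0, 0, 0, 0, 2, -0.23, -0.01, 0, 0, 0, 0, 2.2, -0.29, -0.012, 0, 0, 0, 0, 2.2, -0.34, -0.0145, 0.0, 0, 0, 0, 2.2, -0.368, -0.0155, 0.02, 0, 0, 0, 2.2, -0.368, -0.0155, 0.07, 0, 0, 0, 2.2, -0.368, -0.0155, 0.11, 0, 0, 0, 2.2, -0.368, -0.0155, 0.135, 0, 0, 0, 2.2, -0.368, -0.0155, 0.149, 0, 0, 0, 2.2, -0.368, -0.0155, 0.149, 0, 0, 0, 2.2, -0.368, -0.0155, 0.149, 0]

```text
clock: 43.92
position: [0.4729, -0.2368, 0.1522]
ee_rot: [0.733, 0.68, 0.0, 0.001]
ft_force: [0.2, -1.0, -1.0]
grip_width: 0.154
grasp_force: 97.9
```

Emit:
play_rows:
  plan: [0, 0, 0, 0.02, -0.001, 0.001, 0, 0, 0, 0, 0.045, -0.001, 0.002, 0, 0, 0, 0, 0.06, -0.001, 0.005, 0, 0, 0, 0, 0.075, -0.001, 0.0055, 0, 0, 0, 0, 0.09, -0.001, 0.0055, 0, 0, 0, 0, 0.105, -0.001, 0.0055, 0, 0, 0, 0, 0.12, -0.001, 0.0055, 0, 0, 0, 0, 0.135, -0.001, 0.0055, 0, 0, 0, 0, 0.148, -0.001, 0.0055, 0, 0, 0, 0, 0.15, -0.001, 0.0058, 0, 0, 0, 0, 0.15, -0.001, 0.0058, 0]

```text
clock: 45.3
position: [0.4828, -0.0862, 0.1459]
ee_rot: [0.733, 0.68, 0.001, -0.0]
ft_force: [0.3, 1.8, 6.4]
grip_width: 0.153
grasp_force: 99.2
```

```bash
python3 - <<'E'
from m import *
D()
coils(.114,(100,240,500,340))
E
```

```text
t 45.3 p [ 0.4828 -0.0862  0.1459] yaw 85.7536987075593 F [0.3 1.8 6.4] g 0.153 99.2 q [-0.44  0.12  0.56  1.96 -0.07  1.08  0.08]
blob 491 px [173 259  24  45] [0.507  0.2877 0.114 ]
```

Emit:
play_rows:
  plan: [0, 0, 0, 0, 0, 0, 0.4, 0, 0, 0, 0, 0, 0, 0.4, 0, 0, 0, 0, 0, 0, 0.4, 0, 0, 0, 0, 0, 0, 0.4, 0, 0, 0, 0, 0, -0.01, 0.4, 0, 0, 0, 0, 0, -0.03, 0.4, 0, 0, 0, 0, 0, -0.06, 0.4, 0, 0, 0, 0, 0, -0.11, 0.4, 0, 0, 0, 0, 0, -0.16, 0.4]
  squeeze: 30

```text
clock: 46.48
position: [0.482, -0.0874, 0.3076]
ee_rot: [0.733, 0.68, 0.0, 0.0]
ft_force: [0.5, -0.7, 0.5]
grip_width: 0.401
grasp_force: 0.0
```

```bash
python3 - <<'E'
from m import *
D((.5,.173,.30,178,0))
a=viewer.camera('top')[:,:,::-1]
cv2.imwrite('pics/o.png',np.vstack([cv2.resize(a[245:320,125:225],(800,560))]))
E
```

```text
t 46.475 p [ 0.482  -0.0874  0.3076] yaw 85.6892152806588 F [ 0.5 -0.7  0.5] g 0.401 0.0 q [-0.47 -0.02  0.55  1.73  0.01  1.43  0.01]
[  0.    0.  -92.3] [ 0.261  -0.0016  0.0077]
```

View pics/o.png

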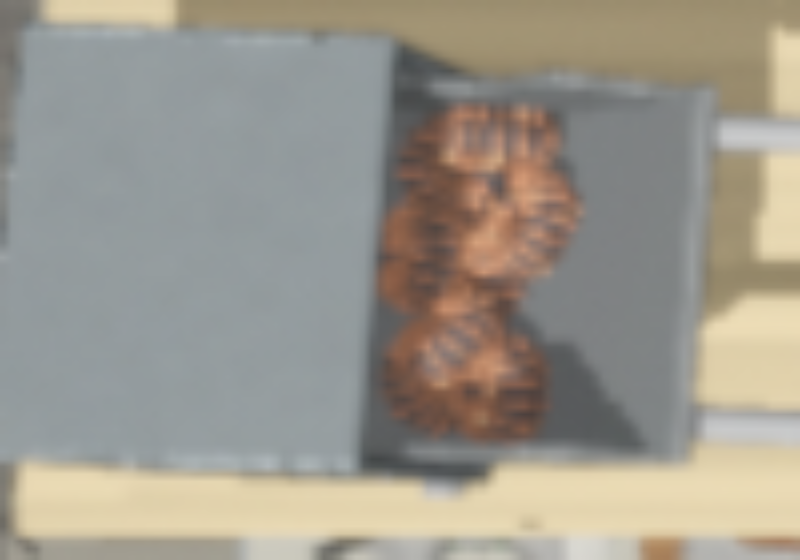

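The chokes are heaped in the bucket at (380–580, 100–440) of the crop, and none are outside it. Next I'll shut the bin.

Emit:
play_rows:
  plan: [0, 0, -10, 0.03, 0, 0, 0.25, 0, 0, -20, 0.07, 0, 0, 0.25, 0, 0, -30, 0.11, 0, 0, 0.25, 0, 0, -40, 0.15, 0, 0, 0.25, 0, 0, -50, 0.19, 0, 0, 0.25, 0, 0, -60, 0.23, 0, 0, 0.25, 0, 0, -70, 0.261, -0.0015, 0, 0.25, 0, 0, -80, 0.261, -0.0015, 0.005, 0.25, 0, 0, -90, 0.261, -0.0015, 0.0075, 0.25, 0, 0, -92.3, 0.261, -0.0015, 0.0075, 0.25, 0, 0, -92.3, 0.261, -0.0015, 0.0075, 0.25, 0, 0, -92.3, 0.261, -0.0015, 0.0075, 0.25]

```text
clock: 48.02
position: [0.5004, 0.1732, 0.2982]
ee_rot: [0.018, 1.0, 0.0, 0.0]
ft_force: [-1.1, -0.5, 0.2]
grip_width: 0.252
grasp_force: 0.0
```

```bash
python3 - <<'E'
from m import *
D((.5,.173,.184,178,0),(.5,.2485,.233,178,0))
a=viewer.camera('top')[:,:,::-1]
cv2.imwrite('pics/q.png',cv2.resize(a[235:325,250:450],(800,360)))
E
```

```text
t 48.025 p [0.5004 0.1732 0.2982] yaw 177.94845375837832 F [-1.1 -0.5  0.2] g 0.252 0.0 q [-0.7   0.09  0.3   1.65 -0.03  1.41  1.14]
[ 0.   0.  -0.1] [ 0.0004 -0.0003  0.1142]
[ 0.   0.  -0.1] [0.0031 0.0752 0.0652]
```

Emit:
play_rows:
  plan: [0, 0, 0, 0, 0, 0.05, 0.22, 0, 0, 0, 0, 0, 0.085, 0.22, 0, 0, 0, 0, 0, 0.105, 0.22, 0, 0, 0, 0, 0, 0.114, 0.22, 0, 0, 0, 0, 0, 0.114, 0.22, 0, 0, 0, 0, 0, 0.114, 0, 0, 0, 0, 0, 0, 0.114, 0, 0, 0, 0, 0, 0, 0.114, 0, 0, 0, 0, 0, 0, 0.114, 0]

```text
clock: 49.2
position: [0.5007, 0.1741, 0.1847]
ee_rot: [0.017, 1.0, 0.001, 0.001]
ft_force: [0.7, 5.5, 2.9]
grip_width: 0.102
grasp_force: 29.8
```

Emit:
play_rows:
  plan: [0, 0, 0, 0, 0.004, -0.005, 0, 0, 0, 0, 0, 0.0085, -0.0103, 0, 0, 0, 0, 0, 0.013, -0.015, 0, 0, 0, 0, 0, 0.018, -0.0196, 0, 0, 0, 0, 0, 0.0285, -0.0279, 0, 0, 0, 0, 0, 0.034, -0.0316, 0, 0, 0, 0, 0, 0.0396, -0.0352, 0, 0, 0, 0, 0, 0.0515, -0.0413, 0, 0, 0, 0, 0, 0.058, -0.044, 0, 0, 0, 0, 0, 0.064, -0.0463, 0, 0, 0, 0, 0, 0.0705, -0.0483, 0, 0, 0, 0, 0, 0.0765, -0.0498, 0, 0, 0, 0, 0, 0.078, -0.05, 0, 0, 0, 0, 0, 0.078, -0.05, 0]

```text
clock: 50.95
position: [0.5035, 0.2509, 0.2351]
ee_rot: [0.018, 1.0, -0.0, 0.0]
ft_force: [1.0, -4.4, 7.0]
grip_width: 0.103
grasp_force: 31.2
```

```bash
python3 - <<'E'
from m import *
D()
E
```

```text
t 50.95 p [0.5035 0.2509 0.2351] yaw 177.97948792334876 F [ 1.  -4.4  7. ] g 0.103 31.2 q [-0.76  0.2   0.25  1.66 -0.05  1.29  1.03]
```

Emit:
play_rows:
  plan: [0, 0, 0, 0, 0.003, 0.002, 0, 0, 0, 0, 0, 0.003, 0.002, 0, 0, 0, 0, 0, 0, 0, 0.23, 0, 0, 0, 0, 0, 0, 0.23, 0, 0, 0, 0, 0, 0, 0.23, 0, 0, 0, 0, 0, -0.02, 0.23, 0, 0, 0, 0, 0, -0.05, 0.23, 0, 0, 0, 0, -0.03, -0.07, 0, 0, 0, 0, 0, -0.06, -0.06, 0, 0, 0, 0, 0, -0.06, -0.03, 0, 0, 0, 0, 0, -0.06, 0.003, 0, 0, 0, 0, 0, -0.06, 0.003, 0]

```text
clock: 52.45
position: [0.4995, 0.1911, 0.2287]
ee_rot: [0.017, 1.0, -0.001, -0.002]
ft_force: [0.3, 0.7, 0.3]
grip_width: 0.001
grasp_force: 0.0
```

Emit:
play_rows:
  plan: [0, 0, 0, 0, 0.01, 0, 0, 0, 0, 0, 0, 0.02, 0, 0, 0, 0, 0, 0, 0.03, 0, 0, 0, 0, 0, 0, 0.035, 0, 0, 0, 0, 0, 0, 0.039, 0, 0]

```text
clock: 53.08
position: [0.5023, 0.2306, 0.231]
ee_rot: [0.017, 1.0, 0.0, -0.0]
ft_force: [-0.5, -1.2, -0.4]
grip_width: 0.003
grasp_force: 0.0
```

```bash
python3 - <<'E'
from m import *
D()
E
```

```text
t 53.075 p [0.5023 0.2306 0.231 ] yaw 178.0303179910064 F [-0.5 -1.2 -0.4] g 0.003 0.0 q [-0.75  0.18  0.26  1.69 -0.05  1.28  1.06]
```

Only light contact so far, so I'll push until it meets the stop.

Emit:
play_rows:
  plan: [0, 0, 0, 0, 0.002, 0, 0, 0, 0, 0, 0, 0.004, 0, 0, 0, 0, 0, 0, 0.006, 0, 0, 0, 0, 0, 0, 0.006, 0, 0]

```text
clock: 53.58
position: [0.5025, 0.2327, 0.2308]
ee_rot: [0.019, 1.0, -0.002, -0.001]
ft_force: [-5.0, -12.1, 5.3]
grip_width: 0.003
grasp_force: 6.2
```

Emit:
play_rows:
  plan: [0, 0, 0, 0, 0.002, 0, 0, 0, 0, 0, 0, 0.003, 0, 0, 0, 0, 0, 0, 0.003, 0, 0]

```text
clock: 53.95
position: [0.5025, 0.2331, 0.2308]
ee_rot: [0.02, 1.0, -0.004, -0.002]
ft_force: [-8.5, -21.6, 10.0]
grip_width: 0.002
grasp_force: 11.1
```

Firm stop, so the bin is shut. I'll retreat and take a final look.

Emit:
play_rows:
  plan: [0, 0, 0, 0, -0.01, 0, 0, 0, 0, 0, 0, -0.03, 0, 0, 0, 0, 0, 0, -0.04, -0.03, 0, 0, 0, 0, 0, -0.04, -0.09, 0, 0, 0, 0, 0, -0.04, -0.15, 0, 0, 0, 0, 0.06, 0.1, -0.2, 0, 0, 0, 0, 0.12, 0.22, -0.22, 0, 0, 0, 0, 0.12, 0.27, -0.22, 0, 0, 0, 0, 0.12, 0.27, -0.22, 0, 0, 0, 0, 0.12, 0.27, -0.22, 0, 0, 0, 0, 0.12, 0.27, -0.22, 0]

```text
clock: 55.32
position: [0.3902, 0.5159, 0.4505]
ee_rot: [0.015, 1.0, 0.0, -0.001]
ft_force: [0.4, 0.4, 0.2]
grip_width: 0.001
grasp_force: 0.0
```

```bash
python3 - <<'E'
from m import *
D();coils(.114,(60,240,500,340))
a=viewer.camera('top')[:,:,::-1];b=viewer.camera('scene')[:,:,::-1]
cv2.imwrite('pics/r.png',np.vstack([cv2.resize(a[235:325,115:515],(800,180)),cv2.resize(b[110:400,190:430],(480,420))[:, :].copy() if 0 else np.hstack([cv2.resize(b[110:320,220:380],(320,420)),cv2.resize(a[240:320,250:370],(480,420))])]))
E
```

```text
t 55.325 p [0.3902 0.5159 0.4505] yaw 178.23941455001494 F [0.4 0.4 0.2] g 0.001 0.0 q [-1.06  0.38  0.1   0.98 -0.04  1.78  0.57]
```

View pics/r.png

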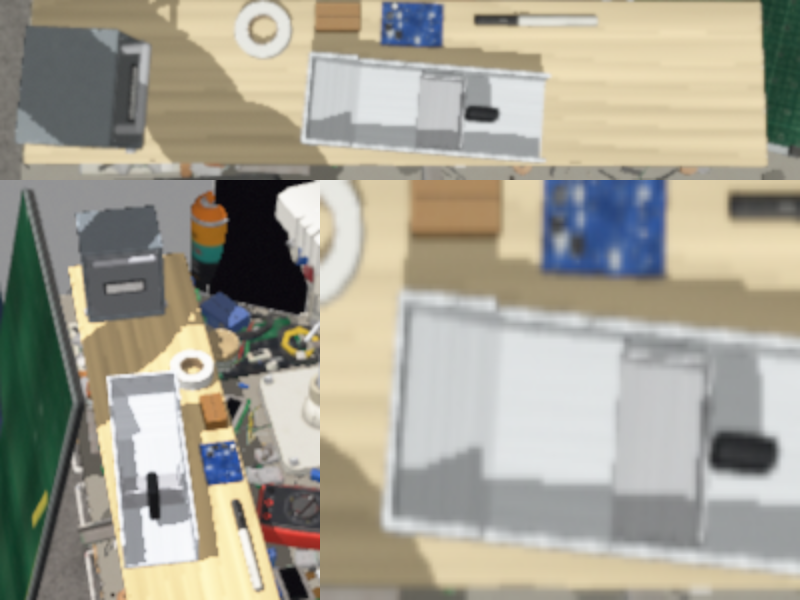

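The bin is shut at (20–150, 30–145). The tray is empty except for the scoop, which lies flat at (420–500, 75–150). The other things are where they were, and no chokes are loose.

```bash
python3 -c "
from workcell import manip
print(manip.hand_in())"
```

```text
the job is handed in; nothing more can be done
None
```

The job is handed in at about 55 s: all 8 chokes are in the bin's bucket (poured in three scoops), the bin is pushed shut to its stop, the scoop lies flat in the empty tray, and the other things on the riser are where they were.

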